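# Probe the slanted sample tube and present the probe tip for reading

## Task

Take the collared probe from its cradle, push it gently into the open slanted sample tube until its collar stops on the tube's rim, then draw it fully out again. Finish while still holding it: keep the probe level and still in the gripper, its tip over the middle of the square reading card and about 10 cm above it, touching nothing else. Leave the other things on the bench where they stand.

Things in the scene. Friction and masses are not known exactly. Their poses are not given: they have to be found in the camera images.
- probe_handle (a point): Centre of the probe's white plastic handle, the place to grip it; handle 100 mm long (along x), 12 mm wide (y), 16 mm high (z). The probe lies level, this point 55 mm above the bench. Axes: x runs along the probe from tip to handle (the tip lies to -x), y across the width, z up. Below and beside it is free down to the cradle's 8 mm base plate; a post holds the handle only 36 to 48 mm behind here.
- probe: The whole probe, one rigid straight piece of about 60 g: white handle, then a round steel collar 28 mm in diameter and 5 mm thick, then a steel rod 7 mm in diameter with a round end. Its origin and axes are those of point probe_handle.
- probe_collar (a point): Centre of the collar's front face (the face that stops on the tube's rim), on the probe's centre line, 55 mm in front of the handle's centre. Same axes as the probe.
- probe_tip (a point): The very end of the rod, 90 mm in front of the collar's front face and 145 mm in front of the handle's centre. Same axes as the probe.
- cradle: Fixed dark steel rest for the probe. Origin on the bench; the handle's centre starts at x = 100 mm, z = 55 mm, tip to -x. Base plate 200 x 50 x 8 mm centred at x = 55 mm; two open-topped slotted posts 30 mm wide, 61 mm high, at x = -20 mm (under the rod) and x = 142 mm (under the handle's rear). Lift the probe straight up out of it.
- tube: The open grey sample tube, fixed in its stand. Origin at the centre of its mouth, level with the rim; z points out of the mouth along the axis, 35 degrees above level, so the probe enters along -z, pointing 35 degrees down. The mouth faces away from the robot, towards the stand's +x. Bore 13 mm wide, 105 mm deep, widening to 19 mm over the last 12 mm; rim 23 mm across, tube 17 mm.
- stand: White fixed stand of the open tube: base plate 140 x 70 x 8 mm, two upright cheeks up to 69 mm high. Origin at the middle of its underside; the tube's mouth is at x = 50 mm, z = 110 mm of this frame.
- capped_stand: A fixed stand of the same shape whose tube is closed by a round cap (32 mm wide, 22 mm long): not the one to probe. Origin at the middle of its underside.
- card: Fixed square reading card: 90 x 90 mm, 4 mm thick, white with a dark border. Origin at the middle of its underside.
- card_centre (a point): Centre of the card's upper face, 4 mm above the bench.
- bur_stand: Bystander: round stand of burs, 90 mm in diameter, 70 mm high, loose. Origin at the middle of its underside.
- jar: Bystander: small amber jar, 56 mm in diameter, 65 mm high, loose. Origin at the middle of its underside.
- spray: Bystander: white bottle, 60 mm in diameter, 160 mm high, loose. Origin at the middle of its underside.
There are look-alikes about, which are no part of the job. What is shaped like the probe but green or turquoise is not meant.

How it is judged:
On the way, in this order (a step that is already met when the one before it is completed fails the run):
1. the probe is in the open tube with its collar stopped on the rim (z of probe_collar in the frame of tube between -0.004 and 0.003 m and z of probe_tip in the frame of tube below -0.08 m and distance between probe_collar and tube below 0.009 m and angle between the x axis of probe and the z axis of tube, either way round below 0.14 rad and contact force between probe and the fingers above 0.5 N), for 0.2 s.
2. the probe is drawn fully out of the tube, still held (distance between probe_tip and tube above 0.015 m and z of probe_tip in the frame of tube above 0.01 m and contact force between probe and the fingers above 1 N), for 0.2 s.
At the end, for the whole second after the job is handed in: The probe is held in the gripper's fingers and touches nothing else; it is level within 8 degrees and at rest; its tip is within 25 mm of the card's centre seen from above and 60 to 150 mm above the card (horizontal distance between probe_tip and card_centre below 0.025 m and height (world z) of probe_tip between 0.064 and 0.154 m and angle between probe's own x axis and vertical between 1.4312 and 1.7104 rad and linear speed of probe below 0.02 m/s and angular speed of probe below 0.15 rad/s and contact force between probe and the fingers above 1 N and contact force between probe and stand below 0.05 N and contact force between probe and capped_stand below 0.05 N and contact force between probe and cradle below 0.05 N and contact force between probe and card below 0.05 N and contact force between probe and bur_stand below 0.05 N and contact force between probe and jar below 0.05 N and contact force between probe and spray below 0.05 N); the arm keeps its last pose, push and grip.
It fails at once if the probe is rammed against a stand, its tube or the card with more than 40 N (contact force between probe and stand above 40 N or contact force between probe and capped_stand above 40 N or contact force between probe and card above 40 N).
It fails at once if a bystander is pushed more than 25 mm or tipped (distance of any of bur_stand, jar, spray from where it was at the start of the episode above 0.025 m or angle between any of bur_stand, jar, spray's own z axis and vertical above 0.4 rad).
It also fails if it takes over 61 s, if anything falls off the work surface, if the arm or the gripper's body presses on something with over 40 N, if the wrist force passes 120 N, or if a joint passes its speed limit or range.

## Robot

A 6-joint arm with a two-finger parallel gripper is mounted at the origin on the work surface. World frame = base frame: x ahead of the robot, y to its left, z up, the work surface at z = 0. Lengths are in m, angles in rad, forces in N, time in s.
With the tool pointing down it reaches from about 0.425 to 0.95 m from the base axis. Payload 3.5 kg.
Tool frame: the origin (TCP) lies between the finger pads; the fingertips stand 22 mm ahead of it and the grasp point (between the pads) lies 3 mm ahead of it (r.tips_ahead is the distance from the TCP to the fingertips, in m); z points along the fingers, x is the direction in which the jaws open and shut, and the axes are right-handed (so a half turn about z gives the same grasp; the last joint's range is limited). The gripper opens to 85 mm and grips with 20 to 120 N. Pads are 22 mm wide; open, the fingers measure 114 mm over their backs; the gripper's body (76 mm by 85 mm) begins 54 mm behind the grasp point. The pads swing forward as they close: fully open they stand 13 mm farther back than shut.
Start: joints at [-1.312, 0.286, 1.577, -0, 1.279, -0.15], TCP at [0.268, -0.619, 0.253] pointing down, gripper open.
Joint ranges: [-2.77, 2.77], [-0.9, 2.22], [0.21, 2.48], [-1.53, 4.67], [0.24, 2.81], [-2.84, 2.84]. Speed limits (rad/s): [2.79, 2.79, 3.14, 3.14, 3.14, 3.14].

## Interface

Orientations are given as a 3x3 rotation matrix whose columns are the frame's x, y, z axes.
In Python, from rig import r, viewer gives the robot as it stands. The module is installed in compiled form; this text tells all that it offers.
- The arm moves only by the tool move_arm, never from a script. Its argument "motion" is a list of rows, each a list of 7 numbers: the shift along the world's x, y, z in m, then the turn, a rotation vector about the world's x, y, z in rad, then the closure, from -1 (fully open) to 1 (shut), so that 0 is half open. In form: [[x, y, z, wx, wy, wz, gripper], ...]. A call has 1 to 10 rows; each row shifts and turns the pose as measured when the row begins; what a row does not reach is not made up. A row lasts 1/10 s, in which the tool goes at most 50 mm and 8.59 degrees, less where a joint would pass 70% of its speed; a pose out of reach is approached as far as the arm can. A call with a gripper value outside its range is refused whole. The fingers move at their own pace and stop on an object; the grip force is fixed at half the most. Time passes only in rows, so rows that do not move let the fingers close. It gives the time, the measured TCP pose, the force and the opening at its end, in the units of the state.
- r.observe(): the state, without advancing time (a new reading comes with each control period).
- viewer.get_image(name): name is "scene" or "top" or "wrist"; returns a dict with "img" (400x640x3 uint8, red, green, blue), "z_map" (400x640 float32, m along the optical axis (not along the pixel's ray), 0 where there is no reading), "intrinsics" (3x3 intrinsics, pixels), "R" (3x3) and "t" (3): a world point X has camera coordinates R X + t. Camera axes: x right, y down, z forward; pixel columns grow to the right and rows downward; lengths in m; the calibration is good to about 2 mm. The wrist camera is an equidistant fisheye: a pixel r from the principal point sees the ray r / f radians off the axis. A picture is of the moment at which its call begins.
- r.close_job(): hands the job in, once; it reports no verdict.
The state is a dict: "time_s": time; "qpos": joint angles; "dq": joint speeds; "effort": joint torques, N m; "ee_pos": TCP position; "tool_rot": TCP orientation; "wrist_force": force on the tool from outside, world axes, zero at the start; "wrist_torque": the same for the moment, N m; "width": finger opening in m.
Only numpy, scipy, OpenCV 4.12 (cv2) and the standard library are available. Lean on these libraries where they do the work, as an engineer would, in place of code of your own. Each camera call takes 0.05 s, during which the arm holds its last target.

## Working session

There is one attempt and no reset: what is moved stays moved. The work goes in short steps, Python scripts to look and compute and a tool call to move; the robot and the scene stay as the last step left them, time stands still between calls to the robot, and variables do not carry over. Pictures are saved under pics/ and viewed, and the job is handed in when it is done.

Besides the shell and the picture viewer there is one more tool, called after "Emit:" as name(argument=value, ...), one argument or row to a line, values as JSON. move_arm: Moves the arm, as the interface text tells. Its arguments: {"type":"object","properties":{"motion":{"type":"array","items":{"type":"array","items":{"type":"number"}}}},"required":["motion"]}

```bash
mkdir -p pics
cat > h.py <<'E'
import numpy as np, cv2
from rig import r, viewer
def grab(n,tag):
    d=viewer.get_image(n); np.savez(f'pics/{tag}.npz',**d)
    cv2.imwrite(f'pics/{tag}.png',d['img'][:,:,::-1]); return d
def load(tag): return dict(np.load(f'pics/{tag}.npz'))
def cloud(d):
    K=d['intrinsics'];z=d['z_map'];v,u=np.mgrid[:z.shape[0],:z.shape[1]]
    P=np.stack([(u-K[0,2])/K[0,0]*z,(v-K[1,2])/K[1,1]*z,z],-1)
    W=(P-d['t'])@d['R']; W[z==0]=np.nan; return W
E
python3 - <<'E'
from h import *
for n in('scene','top','wrist'):
    d=grab(n,n+'0'); print(n,d['intrinsics'].round(1).tolist(),(-d['R'].T@d['t']).round(3))
print(r.observe())
E
```

```text
scene [[419.7, 0.0, 328.5], [0.0, 419.7, 202.0], [0.0, 0.0, 1.0]] [ 1.174 -0.025  0.955]
top [[436.5, 0.0, 308.5], [0.0, 436.5, 200.1], [0.0, 0.0, 1.0]] [0.501 0.097 1.381]
wrist [[309.7, 0.0, 320.3], [0.0, 309.7, 200.4], [0.0, 0.0, 1.0]] [ 0.341 -0.589  0.372]
{'time_s': 0.15, 'qpos': array([-1.31198143e+00,  2.87012138e-01,  1.57786769e+00,  2.40482413e-06,
        1.27862463e+00, -1.49974753e-01]), 'dq': array([-0.00129927, -0.00315137, -0.00445364, -0.00133726,  0.00098475,
        0.00097042]), 'effort': array([ 9.39624333e-04, -4.06604433e+01, -2.93140161e+01, -1.64781545e-04,
        3.95787094e-03, -1.15228676e-05]), 'ee_pos': array([ 0.26822912, -0.61888717,  0.25221698]), 'tool_rot': array([[ 3.97497898e-01, -9.17602955e-01, -4.87071505e-04],
       [-9.17601138e-01, -3.97498092e-01,  1.84871868e-03],
       [-1.88999972e-03, -2.87924422e-04, -9.99998172e-01]]), 'wrist_force': array([-0.11209456,  0.06201199, -0.1662977 ]), 'wrist_torque': array([-0.06665691, -0.02803392,  0.02898733]), 'width': 0.08565864706521446}
```

View pics/scene0.png

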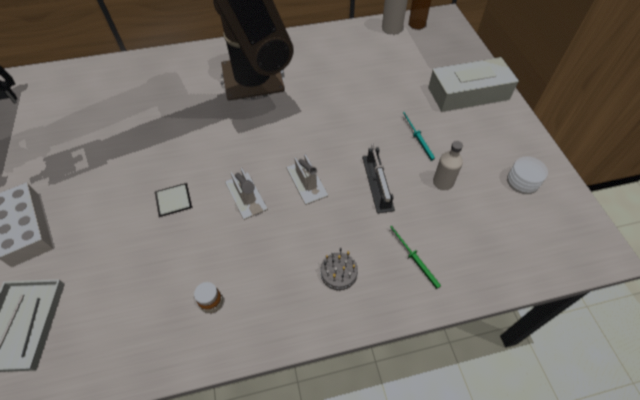

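View pics/top0.png

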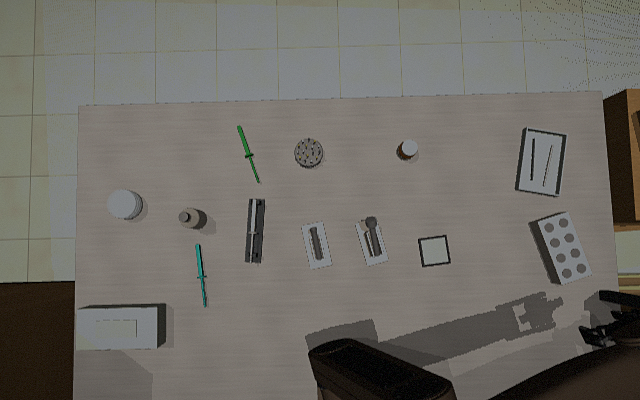

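Run:
```python
from h import *
for t,(u,v,w,h) in {'top':(230,190,220,90),'scene':(140,130,270,100)}.items():
    d=load(t+'0'); s=780/w
    cv2.imwrite(f'pics/{t}c.png',cv2.resize(d['img'][v:v+h,u:u+w,::-1],None,fx=s,fy=s,interpolation=cv2.INTER_CUBIC)*1)
    W=cloud(d)
W=cloud(load('top0'))
for u,v in[(256,230),(317,245),(372,238),(434,251),(248,155),(201,275),(309,153),(407,150),(190,217),(340,370)]: print(u,v,W[v,u].round(3))
```

```text
256 230 [0.529 0.273 0.007]
317 245 [0.478 0.083 0.087]
372 238 [ 0.495 -0.079  0.089]
434 251 [ 0.449 -0.282  0.006]
248 155 [0.763 0.291 0.032]
201 275 [0.394 0.443 0.021]
309 153 [0.765 0.1   0.028]
407 150 [ 0.76  -0.2    0.061]
190 217 [0.569 0.447 0.129]
340 370 [0.226 0.047 0.449]
```

View pics/topc.png

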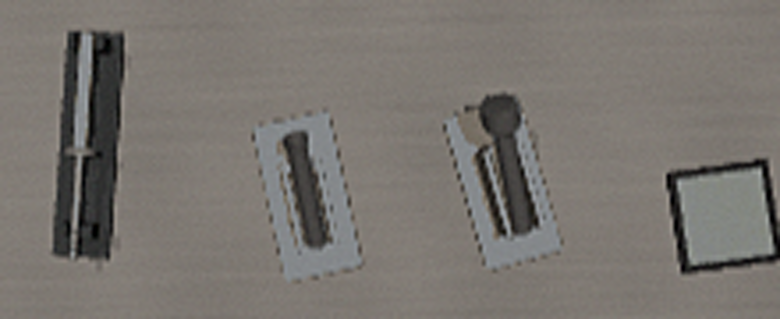

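View pics/scenec.png

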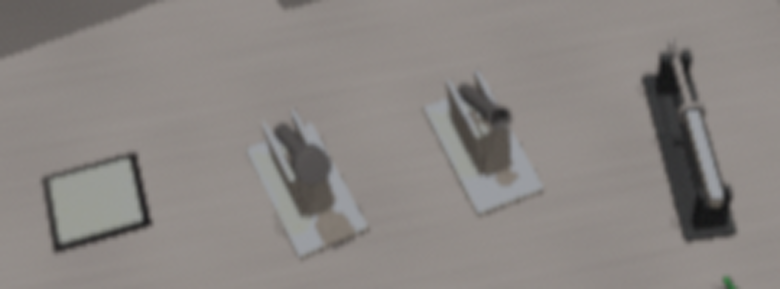

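Run:
```python
from h import *
W=cloud(load('top0')); img=load('top0')['img'].astype(int)
def sel(x0,x1,y0,y1,z0,z1):
    return (W[...,0]>x0)&(W[...,0]<x1)&(W[...,1]>y0)&(W[...,1]<y1)&(W[...,2]>z0)&(W[...,2]<z1)
def line(P):
    c=P.mean(0);u=np.linalg.svd(P-c,full_matrices=False)[2][0]; return c,u*np.sign(u[0]),((P-c)@u).min(),((P-c)@u).max()
for nm,b in dict(probe=(.4,.7,.2,.36,.045,.075),tube=(.38,.6,.02,.16,.06,.14),cap=(.38,.6,-.16,-.02,.06,.16)).items():
    P=W[sel(*b)]; c,u,a,e=line(P[:,:2] if nm=='probe' else P); print(nm,len(P),c.round(4),u.round(3),(c+a*u).round(3),(c+e*u).round(3),np.degrees(np.arctan2(u[1],u[0])).round(1), P[:,2].max())
print('bench z',np.nanmedian(W[150:160,330:380,2]))
for nm,b in dict(cradle=(.38,.68,.2,.36,.003,.013),stand=(.35,.65,.02,.16,.003,.014),capst=(.35,.65,-.16,-.02,.003,.014),card=(.35,.55,-.36,-.2,.002,.02)).items():
    m=sel(*b)
    P=W[m]; R=cv2.minAreaRect((P[:,:2]*1000).astype(np.float32)); print(nm,len(P),R)
```

```text
probe 286 [0.5355 0.2768] [ 0.996 -0.085] [0.449 0.284] [0.642 0.268] -4.9 0.07048327540001727
tube 267 [0.4848 0.0872 0.0826] [0.855 0.16  0.493] [0.44  0.079 0.057] [0.529 0.095 0.108] 10.6 0.12138521005887347
cap 372 [ 0.5026 -0.0815  0.0931] [0.786 0.205 0.584] [ 0.457 -0.093  0.059] [ 0.555 -0.068  0.132] 14.6 0.13721902469898667
bench z -0.0010640470571061595
cradle 1003 ((531.44873046875, 279.6731262207031), (158.2809600830078, 297.3328552246094), 89.41940307617188)
stand 980 ((499.9462585449219, 90.07544708251953), (298.79290771484375, 139.3843231201172), 0.2907656133174896)
capst 827 ((500.17071533203125, -90.03868103027344), (298.6788024902344, 138.9654541015625), 0.02641245350241661)
card 1048 ((449.7168884277344, -280.0878601074219), (198.70619201660156, 159.33029174804688), 0.11138870567083359)
```

Emit:
move_arm(
  motion=[
    [0.028,0.04,0,0,0,-0.03,-1],
    [0.028,0.04,0,0,0,-0.03,-1],
    [0.028,0.04,0,0,0,-0.03,-1],
    [0.028,0.04,0,0,0,-0.03,-1],
    [0.028,0.04,0,0,0,-0.03,-1],
    [0.028,0.04,0,0,0,-0.03,-1],
    [0.028,0.04,0,0,0,-0.03,-1],
    [0.028,0.04,0,0,0,-0.03,-1],
    [0,0.05,0,0,0,-0.03,-1],
    [0,0.05,0,0,0,-0.03,-1],
  ],
)

```text
time_s: 1.15
ee_pos: [0.4932, -0.1928, 0.2475]
tool_rot: [[0.085, -0.996, -0.001], [-0.996, -0.085, 0.005], [-0.006, 0.001, -1.0]]
wrist_force: [0.7, -0.3, -0.6]
width: 0.0856
```

Emit:
move_arm(
  motion=[
    [0,0.048,0,0,0,-0.02,-1],
    [0,0.048,0,0,0,-0.02,-1],
    [0,0.048,0,0,0,-0.02,-1],
    [0,0.048,0,0,0,-0.02,-1],
    [0,0.048,0,0,0,-0.02,-1],
    [0,0.048,0,0,0,-0.02,-1],
    [0,0.048,0,0,0,-0.02,-1],
    [0,0.03,0,0,0,-0.02,-1],
    [0,0,0,0,0,0,-1],
  ],
)

```text
time_s: 2.05
ee_pos: [0.4878, 0.1933, 0.2459]
tool_rot: [[-0.076, -0.997, -0.0], [-0.997, 0.076, 0.008], [-0.008, 0.001, -1.0]]
wrist_force: [0.6, -0.3, 0.1]
width: 0.0854
```

Run:
```python
from h import *
d=grab('wrist','w1'); print((-d['R'].T@d['t']).round(3),d['R'].round(3).tolist()); print(r.observe()['qpos'].round(2),r.observe()['ee_pos'])
```

```text
[0.566 0.185 0.366] [[-0.077, -0.997, -0.007], [-0.95, 0.071, 0.305], [-0.304, 0.031, -0.952]]
[ 0.18 -0.04  1.95  0.01  1.23  1.82] [0.48789233 0.19189745 0.24580384]
```

View pics/w1.png

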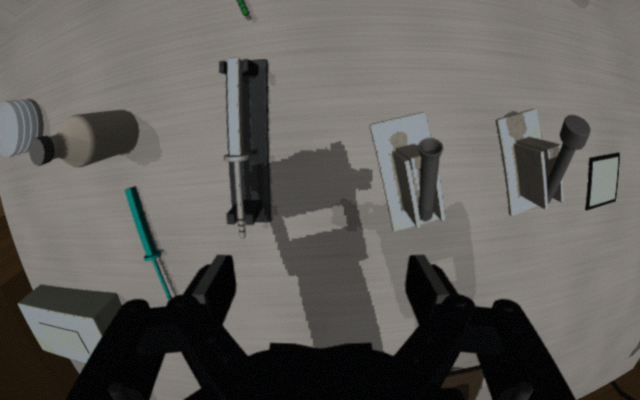

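```bash
cat >> h.py <<'E'
def proj(d,X):
    X=np.asarray(X,float); c=X@d['R'].T+d['t']; K=d['intrinsics']
    rr=np.hypot(c[...,0],c[...,1]); th=np.arctan2(rr,c[...,2]); k=th/np.maximum(rr,1e-9)
    return np.stack([K[0,0]*c[...,0]*k+K[0,2],K[1,1]*c[...,1]*k+K[1,2]],-1)
def ray(d,uv):
    K=d['intrinsics'];x=(uv[0]-K[0,2])/K[0,0];y=(uv[1]-K[1,2])/K[1,1];th=np.hypot(x,y)
    v=np.array([np.sin(th)*x/th,np.sin(th)*y/th,np.cos(th)]); return -d['R'].T@d['t'], d['R'].T@v
def hit(d,uv,z):
    o,v=ray(d,uv); return o+v*(z-o[2])/v[2]
def ortho(d,x0,x1,y0,y1,z,s=3,grid=50):
    # rows: x decreasing downward, cols: y decreasing rightward
    h=int((x1-x0)*1000*s);w=int((y1-y0)*1000*s)
    v,u=np.mgrid[:h,:w]; X=np.stack([x1-v/1000/s,y1-u/1000/s,np.full(u.shape,z)],-1)
    m=proj(d,X).astype(np.float32); o=cv2.remap(d['img'][:,:,::-1].copy(),m[...,0],m[...,1],cv2.INTER_CUBIC)
    return o
E
python3 - <<'E'
from h import *
d=load('w1')
a=ortho(d,.42,.68,.23,.33,.063);b=ortho(d,.42,.60,.03,.14,.008,s=4)
cv2.imwrite('pics/o_probe.png',a[:600]);cv2.imwrite('pics/o_stand.png',b[:600]); print(a.shape,b.shape)
E
```

```text
(780, 300, 3) (720, 440, 3)
```

Run:
```python
from h import *
a=cv2.imread('pics/o_probe.png');b=cv2.imread('pics/o_stand.png')
c=np.zeros((600,800,3),np.uint8);c[:,:a.shape[1]]=a[:600];b=b[:600];c[:b.shape[0],320:320+b.shape[1]]=b
c=cv2.convertScaleAbs(c,alpha=1.4);cv2.imwrite('pics/o1.png',c)
```

```text
(no output)
```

View pics/o1.png

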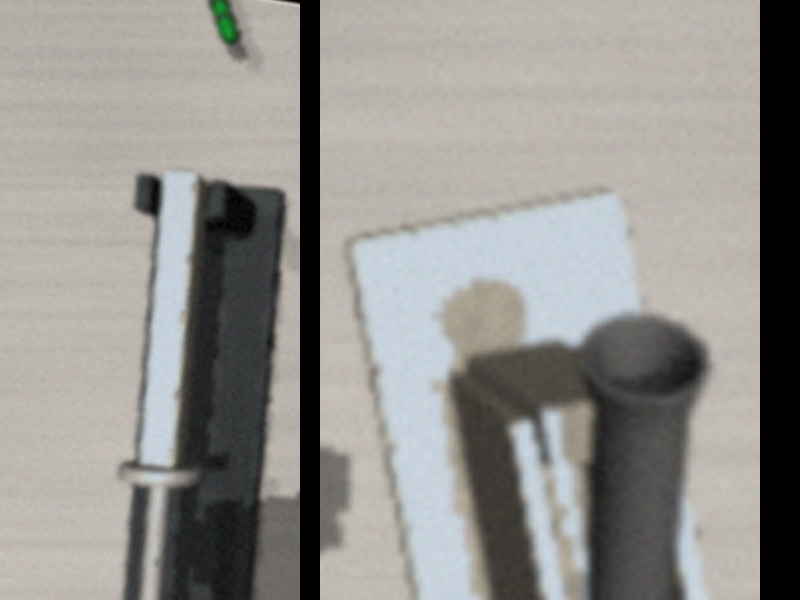

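Run:
```python
from h import *
d=load('w1')
X=np.array([.6-358/4000,.14-325/4000,.008]); uv=proj(d,X); print(uv, hit(d,uv,.11))
a=ortho(d,.42,.58,.03,.15,.11,s=4)
cv2.imwrite('pics/o2.png',cv2.convertScaleAbs(a[:600],alpha=1.5))
# plate fit
b=ortho(d,.38,.60,.02,.15,.008,s=4).astype(int)
m=((b[...,0]-b[...,2])>8)&(b.sum(2)>380)
m=cv2.morphologyEx(m.astype(np.uint8),cv2.MORPH_OPEN,np.ones((5,5)))
cn=max(cv2.findContours(m,0,1)[0],key=cv2.contourArea)
R=cv2.minAreaRect(cn);print(R, .6-R[0][1]/4000,.15-R[0][0]/4000)
e=cv2.convertScaleAbs(b.astype(np.uint8),alpha=1.3);cv2.drawContours(e,[cv2.boxPoints(R).astype(int)],0,(0,0,255),1)
cv2.imwrite('pics/o3.png',cv2.resize(e,None,fx=.68,fy=.68))
```

```text
[430.55580106 146.42986995] [0.52639868 0.09479322 0.11      ]
((256.770751953125, 486.80328369140625), (545.9168090820312, 270.32635498046875), 79.1541976928711) 0.4782991790771484 0.08580731201171875
```

View pics/o2.png

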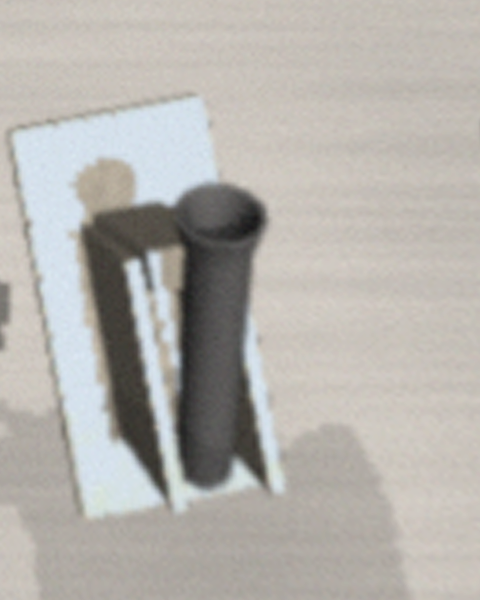

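View pics/o3.png

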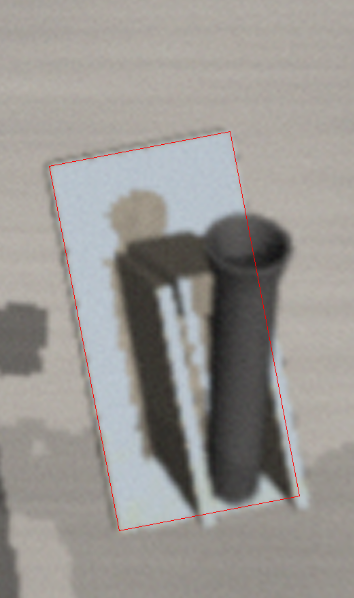

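Emit:
move_arm(
  motion=[
    [0.022,0.021,-0.02,-0.004,0,0,-1],
    [0.022,0.021,-0.03,-0.004,0,0,-1],
    [0.022,0.021,-0.03,0,0,0,-1],
    [0.02,0.02,-0.03,0,0,0,-1],
    [0,0,0,0,0,0,-1],
  ],
)

```text
time_s: 2.6
ee_pos: [0.5782, 0.2708, 0.1321]
tool_rot: [[-0.082, -0.997, 0.002], [-0.997, 0.082, -0.005], [0.005, -0.003, -1.0]]
wrist_force: [-0.3, -0.2, -0.6]
width: 0.0851
```

Run:
```python
from h import *
d=grab('wrist','w2'); print(r.observe()['ee_pos'].round(4),r.observe()['tool_rot'].round(3).tolist())
a=ortho(d,.42,.66,.23,.33,.063)
cv2.imwrite('pics/o4.png',cv2.convertScaleAbs(a[:600],alpha=1.4))
b=ortho(d,.50,.66,.23,.33,.063,s=4).astype(int)
# handle: bright bluish white
m=((b.sum(2)>430)&((b[...,0]-b[...,2])>5)).astype(np.uint8)
m=cv2.morphologyEx(m,cv2.MORPH_OPEN,np.ones((5,5)))
cn=max(cv2.findContours(m,0,1)[0],key=cv2.contourArea);R=cv2.minAreaRect(cn);print(R,.66-R[0][1]/4000,.33-R[0][0]/4000)
```

```text
[0.5786 0.2703 0.1349] [[-0.082, -0.997, 0.005], [-0.997, 0.082, -0.005], [0.004, -0.006, -1.0]]
((235.89903259277344, 174.23123168945312), (39.04344177246094, 50.506595611572266), 1.7899105548858643) 0.6164421920776367 0.27102524185180665
```

View pics/o4.png

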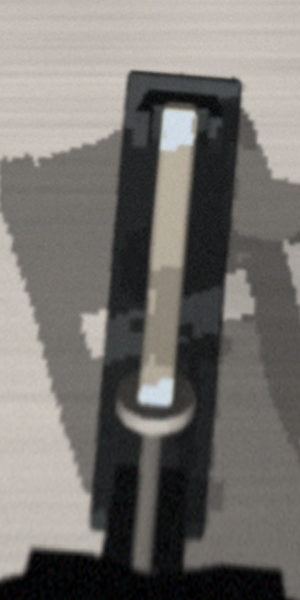

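View pics/w2.png

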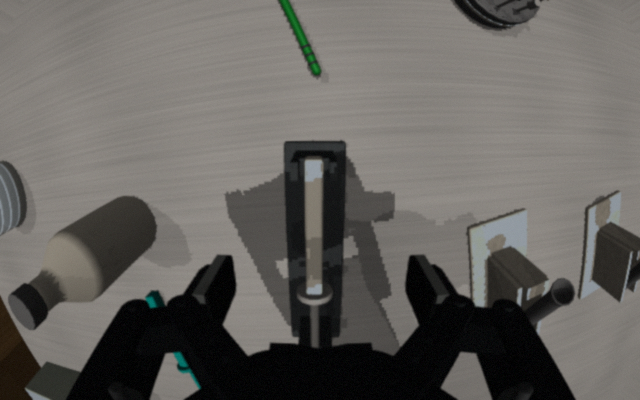

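Emit:
move_arm(
  motion=[
    [-0.002,0.002,-0.02,0.003,0.003,0,-1],
    [-0.002,0.0015,-0.02,0,0,0,-1],
    [0,0,-0.02,0,0,0,-1],
    [0,0,-0.014,0,0,0,-1],
    [0,0,0,0,0,0,-1],
  ],
)

```text
time_s: 3.15
ee_pos: [0.5786, 0.2673, 0.0688]
tool_rot: [[-0.088, -0.996, 0.015], [-0.996, 0.088, -0.0], [-0.001, -0.015, -1.0]]
wrist_force: [0.1, 0.2, -0.3]
width: 0.0853
```

Run:
```python
from h import *
o=r.observe();print(o['ee_pos'].round(4),o['tool_rot'].round(3).tolist(),o['time_s'])
```

```text
[0.5786 0.2673 0.0688] [[-0.088, -0.996, 0.015], [-0.996, 0.088, -0.0], [-0.001, -0.015, -1.0]] 3.15
```

Emit:
move_arm(
  motion=[
    [-0.003,0.005,-0.004,0,0.01,0.005,-1],
    [-0.001,0.001,-0.004,0,0.005,0,-1],
    [0,0,-0.002,0,0,0,-1],
    [0,0,0,0,0,0,-1],
  ],
)

```text
time_s: 3.55
ee_pos: [0.577, 0.2734, 0.0636]
tool_rot: [[-0.083, -0.997, 0.006], [-0.997, 0.083, 0.002], [-0.002, -0.006, -1.0]]
wrist_force: [1.0, -0.2, 0.3]
width: 0.0852
```

Emit:
move_arm(
  motion=[
    [-0.002,0.001,-0.005,-0.002,0.005,0.003,-1],
    [-0.001,0,-0.002,0,0,0,-1],
    [0,0,0,0,0,0,-1],
  ],
)

```text
time_s: 3.85
ee_pos: [0.5742, 0.2749, 0.0569]
tool_rot: [[-0.079, -0.997, 0.002], [-0.997, 0.079, 0.0], [-0.0, -0.002, -1.0]]
wrist_force: [-0.3, 0.6, 0.4]
width: 0.0853
```

Good. Close the fingers.

Emit:
move_arm(
  motion=[
    [0,-0.001,0,0,0,0,1],
    [0,0,0,0,0,0,1],
    [0,0,0,0,0,0,1],
    [0,0,0,0,0,0,1],
    [0,0,0,0,0,0,1],
    [0,0,0,0,0,0,1],
    [0,0,0,0,0,0,1],
    [0,0,0,0,0,0,1],
  ],
)

```text
time_s: 4.65
ee_pos: [0.5743, 0.2738, 0.0569]
tool_rot: [[-0.079, -0.997, 0.002], [-0.997, 0.079, 0.0], [-0.0, -0.002, -1.0]]
wrist_force: [-0.2, 0.2, -0.0]
width: 0.0112
```

Emit:
move_arm(
  motion=[
    [0,0,0.01,0,0,0,1],
    [0,0,0.015,0,0,0,1],
    [0,0,0.02,0,0,0,1],
    [0,0,0.025,0,0,0,1],
    [0,0,0.03,0,0,0,1],
    [0,0,0.03,0,0,0,1],
    [0,0,0.03,0,0,0,1],
    [0,0,0.02,0,0,0,1],
    [0,0,0,0,0,0,1],
  ],
)

```text
time_s: 5.55
ee_pos: [0.5728, 0.2736, 0.2535]
tool_rot: [[-0.079, -0.997, 0.008], [-0.997, 0.079, 0.002], [-0.003, -0.008, -1.0]]
wrist_force: [0.7, 1.0, -0.4]
width: 0.0109
```

Run:
```python
from h import *
d=grab('wrist','w3'); o=r.observe();print(o['ee_pos'].round(4),o['tool_rot'].round(3).tolist(),o['width'],o['wrist_force'])
```

```text
[0.5723 0.2735 0.2518] [[-0.079, -0.997, 0.006], [-0.997, 0.079, 0.001], [-0.002, -0.006, -1.0]] 0.010799993753251448 [-0.36168004 -1.08572955 -0.01169325]
```

View pics/w3.png

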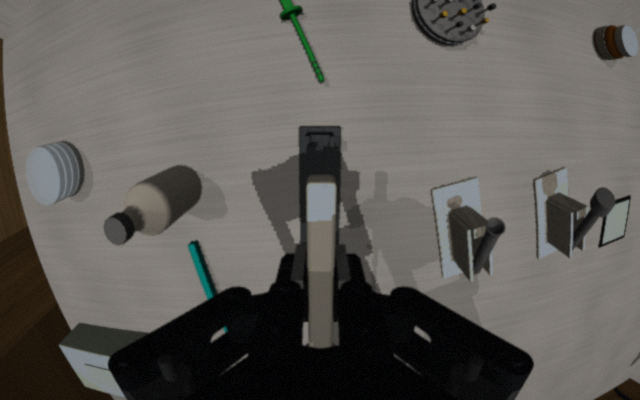

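```bash
cat >> h.py <<'E'
OFF=np.array([0,0,.002])
def probe(o,off=OFF):
    T=o['tool_rot'];px=-T[:,1];c=o['ee_pos']+T@off
    return dict(c=c,px=px,col=c-.055*px,tip=c-.145*px,pz=-T[:,2],py=-T[:,0])
A=np.radians(10.8);TM=np.array([.527,.095,.110]);CP=np.cos(np.radians(35));SP=np.sin(np.radians(35))
TZ=np.array([CP*np.cos(A),CP*np.sin(A),SP])
def pin(d,X):
    c=np.asarray(X)@d['R'].T+d['t'];K=d['intrinsics'];return c[...,:2]/c[...,2:]*[K[0,0],K[1,1]]+K[:2,2]
E
python3 - <<'E'
from h import *
o=r.observe();p=probe(o);d=load('w3')
im=cv2.resize(d['img'][150:390,240:400,::-1],None,fx=3,fy=3,interpolation=cv2.INTER_CUBIC)[:600]
for sx in(-.05,.05):
  for sy in(-.006,.006):
    X=p['c']+sx*p['px']+sy*p['py']+.008*p['pz'];u=proj(d,X);print(sx,sy,u.round(1));cv2.circle(im,tuple(((u-[240,150])*3).astype(int)),2,(0,0,255),-1)
cv2.imwrite('pics/w3c.png',im)
s=grab('scene','s3');t=grab('top','t3')
ims=[]
for q in(s,t):
    im=q['img'][:,:,::-1].copy();im=cv2.resize(im,None,fx=4,fy=4,interpolation=cv2.INTER_CUBIC)
    for X in(p['tip'],p['col'],p['c']+.05*p['px']):
        u=pin(q,X);cv2.circle(im,tuple((u*4+1.5).astype(int)),2,(0,0,255),-1)
    c=(pin(q,p['col'])*4).astype(int);ims.append(im[max(c[1]-200,0):c[1]+200,max(c[0]-200,0):c[0]+200][:390,:390])
cv2.imwrite('pics/st3.png',np.hstack(ims))
E
```

```text
-0.05 -0.006 [330.  364.9]
-0.05 0.006 [307.6 364.9]
0.05 -0.006 [333.6 181.3]
0.05 0.006 [302.6 181.3]
```

View pics/w3c.png

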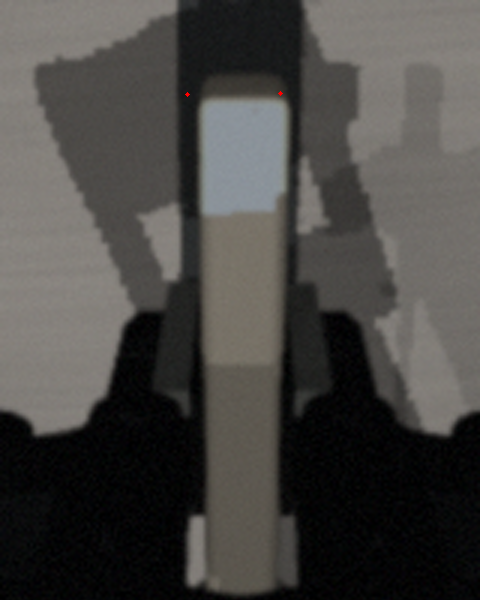

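View pics/st3.png

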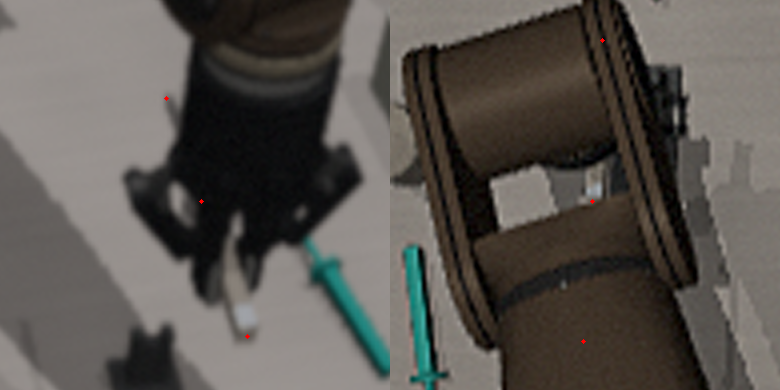

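```bash
cat >> h.py <<'E'
from scipy.spatial.transform import Rotation as Ro
def goal(d_out,tz=None,tm=None,off=OFF):
    tz=TZ if tz is None else tz; tm=TM if tm is None else tm
    h=np.array([tz[0],tz[1],0]);h/=np.linalg.norm(h)
    py=np.cross([0,0,1],h);pz=np.cross(tz,py)
    T=np.stack([-py,-tz,-pz],1)
    return T,tm+tz*(.055+d_out)-T@off
def delta(d_out,**k):
    o=r.observe();T,p=goal(d_out,**k);w=Ro.from_matrix(T@o['tool_rot'].T).as_rotvec()
    print('t',o['time_s'],'dp',(p-o['ee_pos']).round(4),'dw',w.round(4),'abs',p.round(4)); q=probe(o)
    a=q['col']-TM;print('collar z along tube %.4f lateral %.4f tip z %.4f'%(a@TZ,np.linalg.norm(a-(a@TZ)*TZ),(q['tip']-TM)@TZ),'F',o['wrist_force'].round(2),'w',o['width'].round(4))
E
python3 -c "
from h import *
delta(.12)"
```

```text
t 5.7 dp [ 0.096  -0.1512 -0.0354] dw [ 0.0343 -0.6129  0.2596] abs [0.6667 0.1216 0.212 ]Traceback (most recent call last):
  File "<string>", line 3, in <module>
    delta(.12)
    ~~~~~^^^^^
  File "h.py", line 44, in delta
    a=q['col']-TM;print('collar z along tube %.4f lateral %.4f tip z %.4f'%(a@TZ,np.linalg.norm(a-(a@TZ)*TZ),(q['tip']-TM)@TZ),'F',o['wrist_force'].round(2),'w',o['width'].round(4))
                                                                                                                                                                 ^^^^^^^^^^^^^^^^
AttributeError: 'float' object has no attribute 'round'
```

Emit:
move_arm(
  motion=[
    [0.016,-0.016,0.003,0.004,-0.068,0.029,1],
    [0.016,-0.016,0.003,0.004,-0.068,0.029,1],
    [0.016,-0.016,0.003,0.004,-0.068,0.029,1],
    [0.015,-0.016,0,0.004,-0.068,0.029,1],
    [0.014,-0.016,0,0.004,-0.068,0.029,1],
    [0.01,-0.016,0,0.004,-0.068,0.029,1],
    [0.005,-0.016,0,0.004,-0.068,0.029,1],
    [0.002,-0.016,0,0.003,-0.068,0.029,1],
    [0,-0.016,0,0.003,-0.06,0.025,1],
    [0,0,0,0,0,0,1],
  ],
)

```text
time_s: 6.7
ee_pos: [0.656, 0.1224, 0.2266]
tool_rot: [[0.194, -0.82, 0.538], [-0.981, -0.166, 0.1], [0.007, -0.547, -0.837]]
wrist_force: [-0.3, -0.2, -1.3]
width: 0.0111
```

```bash
sed -i "s/o\['width'\].round(4)/round(o['width'],4)/" h.py
python3 - <<'E'
from h import *
delta(.14); d=grab('wrist','w4'); delta(.14)
q=probe(r.observe()); im=d['img'][:,:,::-1].copy()
for X in (TM,TM-.08*TZ,q['tip'],q['col']):
    u=proj(d,X);print(u.round(1));cv2.circle(im,tuple(u.astype(int)),1,(0,0,255),-1)
cv2.imwrite('pics/w4m.png',im)
E
```

```text
t 6.7 dp [ 0.0268  0.0023 -0.0031] dw [ 0.0127 -0.0297 -0.0063] abs [0.6828 0.1247 0.2235]
collar z along tube 0.1199 lateral 0.0198 tip z 0.0299 F [-0.3  -0.21 -1.27] w 0.0111
t 6.75 dp [ 0.0265  0.0015 -0.0034] dw [ 0.0125 -0.0303 -0.0065] abs [0.6828 0.1247 0.2235]
collar z along tube 0.1203 lateral 0.0199 tip z 0.0304 F [-0.85  0.36 -1.18] w 0.0107
[320.2 429.3]
[319.5 461.5]
[317.7 436.1]
[316.8 361.1]
```

View pics/w4m.png

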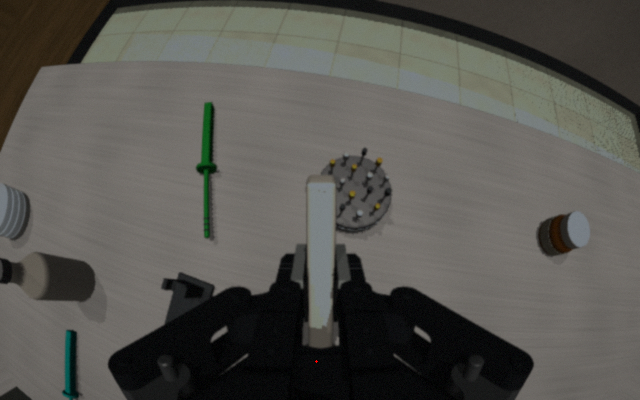

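Emit:
move_arm(
  motion=[
    [0.013,0.001,-0.002,0.006,-0.015,-0.003,1],
    [0.012,0.001,-0.002,0.006,-0.015,-0.003,1],
    [0,0,0,0,0,0,1],
    [0,0,0,0,0,0,1],
  ],
)

```text
time_s: 7.15
ee_pos: [0.6838, 0.1276, 0.2205]
tool_rot: [[0.189, -0.806, 0.561], [-0.982, -0.154, 0.109], [-0.002, -0.572, -0.82]]
wrist_force: [-0.3, 0.1, 0.0]
width: 0.0112
```

```bash
cat >> h.py <<'E'
def sv(tag,f=8,n='scene'):
    q=probe(r.observe());d=grab(n,tag);im=cv2.resize(d['img'][:,:,::-1],None,fx=f,fy=f,interpolation=cv2.INTER_CUBIC)
    im=cv2.convertScaleAbs(im,alpha=1.5)
    for X,c in((TM,(0,0,255)),(TM-.08*TZ,(0,0,255)),(q['tip'],(0,255,0)),(q['col'],(0,255,0))):
        u=pin(d,X);cv2.circle(im,tuple((u*f+f/2-.5).astype(int)),2,c,-1);print(u.round(1))
    c=(pin(d,TM)*f).astype(int);cv2.imwrite(f'pics/{tag}c.png',im[max(c[1]-300,0):c[1]+300,c[0]-350:c[0]+350])
E
python3 - <<'E'
from h import *
delta(.12);sv('s4')
E
```

```text
t 7.15 dp [-0.0171 -0.006  -0.0085] dw [-0.0012 -0.0022 -0.0013] abs [0.6667 0.1216 0.212 ]
collar z along tube 0.1396 lateral 0.0041 tip z 0.0496 F [-0.32  0.15  0.01] w 0.0112
[312.1 170.9]
[302.9 164. ]
[319.7 176.5]
[332.7 186.5]
```

View pics/s4c.png

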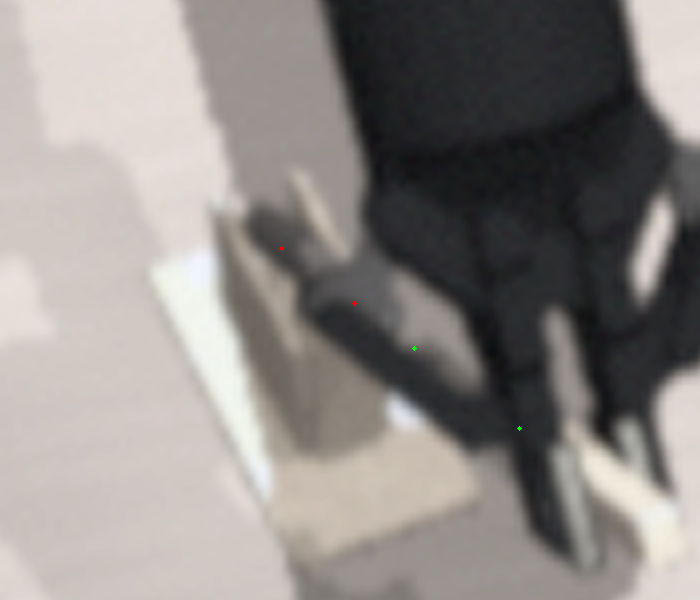

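Run:
```python
from h import *
d=load('s4');d0=load('scene0');o=[]
for q in(d0,d): o.append(cv2.convertScaleAbs(cv2.resize(q['img'][140:215,280:345,::-1],None,fx=6,fy=6,interpolation=cv2.INTER_LANCZOS4),alpha=1.7))
cv2.imwrite('pics/s4d.png',np.hstack(o))
W=cloud(d)
for v in range(168,192,2): print(v,[ '%.2f,%.2f,%.2f'%tuple(W[v,u]) for u in range(306,336,3)])
```

```text
168 ['0.50,0.08,0.09', '0.52,0.09,0.11', '0.65,0.07,0.29', '0.65,0.08,0.28', '0.44,0.13,0.00', '0.66,0.09,0.28', '0.66,0.10,0.28', '0.66,0.10,0.28', '0.66,0.11,0.29', '0.66,0.11,0.28']
170 ['0.65,0.06,0.28', '0.66,0.06,0.28', '0.66,0.07,0.28', '0.66,0.08,0.28', '0.44,0.13,-0.00', '0.45,0.14,0.00', '0.66,0.09,0.28', '0.66,0.10,0.28', '0.67,0.11,0.28', '0.67,0.11,0.28']
172 ['0.66,0.06,0.28', '0.66,0.06,0.29', '0.66,0.07,0.29', '0.66,0.08,0.28', '0.66,0.08,0.28', '0.45,0.14,-0.00', '0.45,0.14,0.00', '0.66,0.10,0.27', '0.67,0.11,0.28', '0.67,0.11,0.28']
174 ['0.66,0.06,0.27', '0.67,0.06,0.28', '0.67,0.07,0.29', '0.67,0.07,0.28', '0.66,0.08,0.27', '0.46,0.13,0.00', '0.46,0.14,0.00', '0.65,0.10,0.25', '0.67,0.11,0.27', '0.67,0.11,0.27']
176 ['0.51,0.08,0.07', '0.67,0.06,0.28', '0.67,0.07,0.28', '0.67,0.07,0.28', '0.46,0.12,-0.00', '0.57,0.11,0.14', '0.47,0.14,0.00', '0.65,0.10,0.25', '0.67,0.11,0.27', '0.67,0.11,0.27']
178 ['0.51,0.08,0.07', '0.51,0.09,0.07', '0.67,0.07,0.27', '0.67,0.07,0.27', '0.67,0.08,0.27', '0.58,0.11,0.15', '0.59,0.11,0.15', '0.48,0.15,-0.00', '0.67,0.11,0.26', '0.6
[... 420 characters left out ...]
, '0.51,0.10,0.03', '0.51,0.10,0.03', '0.50,0.12,0.01', '0.68,0.08,0.26', '0.68,0.09,0.26', '0.68,0.10,0.25', '0.68,0.10,0.25', '0.68,0.11,0.25']
186 ['0.51,0.08,0.03', '0.52,0.09,0.03', '0.51,0.10,0.03', '0.51,0.10,0.02', '0.50,0.11,0.01', '0.68,0.08,0.26', '0.68,0.09,0.25', '0.68,0.10,0.25', '0.68,0.10,0.25', '0.68,0.11,0.25']
188 ['0.51,0.08,0.02', '0.52,0.09,0.02', '0.51,0.10,0.01', '0.51,0.10,0.01', '0.51,0.11,0.01', '0.51,0.12,0.01', '0.69,0.09,0.25', '0.68,0.10,0.25', '0.68,0.10,0.24', '0.68,0.11,0.24']
190 ['0.51,0.08,0.01', '0.51,0.09,0.01', '0.51,0.09,0.01', '0.51,0.10,0.00', '0.52,0.11,0.01', '0.52,0.12,0.01', '0.52,0.13,0.01', '0.69,0.09,0.24', '0.65,0.11,0.19', '0.68,0.11,0.24']
```

View pics/s4d.png

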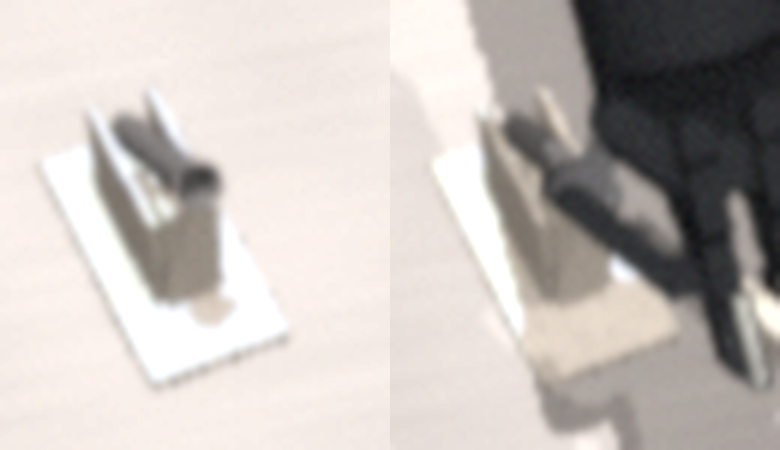

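Run:
```python
from h import *
H=np.array([np.cos(A),np.sin(A),0]);L=np.array([-np.sin(A),np.cos(A),0]);N=np.cross(TZ,L)
def rep(nm,W,lo=-.10,hi=-.02):
    V=W.reshape(-1,3);V=V[~np.isnan(V[:,0])]-TM
    s=V@TZ;l=V@L;n=V@N
    m=(s>lo)&(s<hi)&(abs(l)<.014)&(n>-.001)&(n<.02)
    for a,b in((-.10,-.07),(-.07,-.04),(-.04,-.012)):
        k=m&(s>a)&(s<b);print(nm,a,k.sum(),'lat med %.4f n max %.4f'%(np.median(l[k]) if k.any() else 9,np.percentile(n[k],90) if k.any() else 9), 'range',np.percentile(l[k],[5,95]).round(4) if k.any() else '')
rep('top',cloud(load('top0')));rep('scene',cloud(load('scene0')))
d=load('w1');z=d['z_map'];K=d['intrinsics'];v,u=np.mgrid[:400,:640]
x=(u-K[0,2])/K[0,0];y=(v-K[1,2])/K[1,1];th=np.hypot(x,y)+1e-9
P=np.stack([np.tan(th)*x/th*z,np.tan(th)*y/th*z,z],-1);W=(P-d['t'])@d['R'];W[z==0]=np.nan
rep('w1',W)
# rod check
o=r.observe();q=probe(o)
s4=cloud(load('s4')).reshape(-1,3);t=grab('top','t4');t4=cloud(t).reshape(-1,3)
for nm,V in(('s4',s4),('t4',t4)):
    V=V[~np.isnan(V[:,0])]-q['tip'];s=V@q['px'];l=V@q['py'];n=V@q['pz'];m=(s>-.01)&(s<.085)&(abs(l)<.012)&(abs(n)<.012)
    print(nm,m.sum(),s[m].min().round(4) if m.any() else '',np.median(l[m]).round(4),np.median(n[m]).round(4))
```

```text
top -0.1 60 lat med -0.0004 n max 0.0129 range [-0.0128  0.013 ]
top -0.07 46 lat med -0.0002 n max 0.0096 range [-0.0076  0.0075]
top -0.04 32 lat med 0.0002 n max 0.0098 range [-0.0068  0.0068]
scene -0.1 44 lat med -0.0035 n max 0.0141 range [-0.0135  0.0134]
scene -0.07 23 lat med -0.0035 n max 0.0070 range [-0.007   0.0051]
scene -0.04 18 lat med -0.0030 n max 0.0076 range [-0.0064  0.0047]
w1 -0.1 396 lat med 0.0005 n max 0.0126 range [-0.0132  0.0133]
w1 -0.07 296 lat med 0.0029 n max 0.0085 range [-0.006   0.0078]
w1 -0.04 244 lat med 0.0028 n max 0.0084 range [-0.0065  0.0077]
s4 26 0.005 -0.0007 0.0021
t4 0  nan nan
  return _methods._mean(a, axis=axis, dtype=dtype,
  ret = ret.dtype.type(ret / rcount)
```

Emit:
move_arm(
  motion=[
    [-0.006,-0.003,-0.003,0,-0.001,0,1],
    [-0.006,-0.002,-0.003,0,0,0,1],
    [-0.003,-0.001,-0.002,0,0,0,1],
    [0,0,0,0,0,0,1],
    [0,0,0,0,0,0,1],
  ],
)

```text
time_s: 7.75
ee_pos: [0.6664, 0.1213, 0.2127]
tool_rot: [[0.189, -0.805, 0.563], [-0.982, -0.154, 0.109], [-0.001, -0.573, -0.819]]
wrist_force: [0.4, 0.5, 0.1]
width: 0.011
```

```bash
python3 -c "
from h import *
delta(.11)"
```

```text
t 7.75 dp [-0.0077 -0.0012 -0.0064] dw [-0.0011 -0.0005 -0.0019] abs [0.6586 0.1201 0.2063]
collar z along tube 0.1201 lateral 0.0008 tip z 0.0301 F [0.43 0.49 0.14] w 0.011
```

Emit:
move_arm(
  motion=[
    [-0.008,-0.0015,-0.006,0,0,0,1],
    [-0.008,-0.0015,-0.006,0,0,0,1],
    [-0.008,-0.0015,-0.0057,0,0,0,1],
    [-0.004,-0.001,-0.003,0,0,0,1],
    [0,0,0,0,0,0,1],
  ],
)

```text
time_s: 8.25
ee_pos: [0.6352, 0.1154, 0.1897]
tool_rot: [[0.189, -0.805, 0.562], [-0.982, -0.154, 0.109], [-0.001, -0.573, -0.82]]
wrist_force: [0.2, -0.1, -0.4]
width: 0.011
```

```bash
python3 -c "
from h import *
delta(.05);sv('s5')"
```

```text
t 8.25 dp [-0.0249 -0.0045 -0.0179] dw [-0.0012 -0.0015 -0.0018] abs [0.6104 0.1109 0.1719]
collar z along tube 0.0809 lateral 0.0004 tip z -0.0091 F [ 0.23 -0.13 -0.42] w 0.011
[312.1 170.9]
[302.9 164. ]
[310.8 170. ]
[322.5 179. ]
```

View pics/s5c.png

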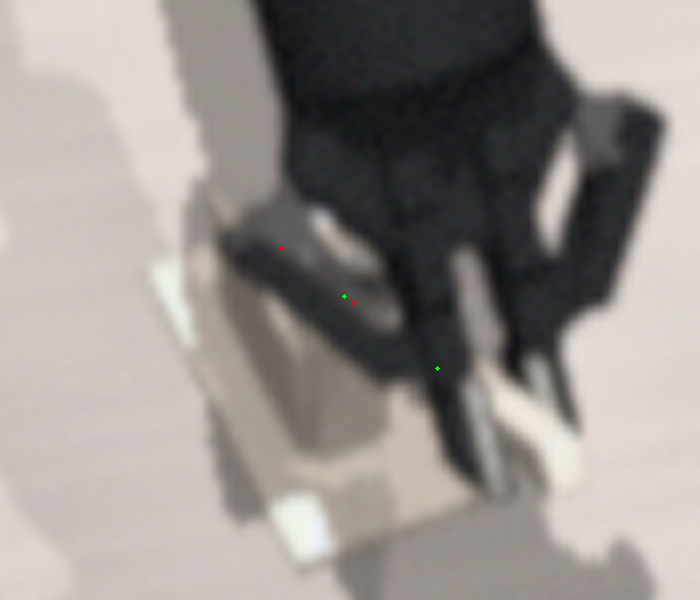

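Emit:
move_arm(
  motion=[
    [-0.006,-0.001,-0.0044,0,0,0,1],
    [-0.006,-0.001,-0.0044,0,0,0,1],
    [-0.005,-0.001,-0.0036,0,0,0,1],
    [0,0,0,0,0,0,1],
  ],
)

```text
time_s: 8.7
ee_pos: [0.6177, 0.1122, 0.1772]
tool_rot: [[0.189, -0.804, 0.563], [-0.982, -0.154, 0.109], [-0.001, -0.574, -0.819]]
wrist_force: [-0.5, 0.1, -0.6]
width: 0.0113
```

```bash
python3 -c "
from h import *
delta(.03)"
```

```text
t 8.7 dp [-0.0234 -0.0043 -0.0168] dw [-0.0011  0.0002 -0.0019] abs [0.5943 0.1078 0.1604]
collar z along tube 0.0591 lateral 0.0002 tip z -0.0309 F [-0.45  0.08 -0.58] w 0.0113
```

Emit:
move_arm(
  motion=[
    [-0.007,-0.0013,-0.005,0,0,0,1],
    [-0.007,-0.0013,-0.005,0,0,0,1],
    [-0.007,-0.0013,-0.005,0,0,0,1],
    [-0.004,-0.0008,-0.003,0,0,0,1],
    [0,0,0,0,0,0,1],
  ],
)

```text
time_s: 9.2
ee_pos: [0.5901, 0.1071, 0.1574]
tool_rot: [[0.189, -0.804, 0.563], [-0.982, -0.154, 0.109], [-0.001, -0.574, -0.819]]
wrist_force: [0.2, -0.3, -0.7]
width: 0.0114
```

```bash
python3 -c "
from h import *
delta(.005)"
```

```text
t 9.2 dp [-0.016  -0.0031 -0.0114] dw [-0.0011 -0.0001 -0.0019] abs [0.5742 0.104  0.1461]
collar z along tube 0.0248 lateral 0.0000 tip z -0.0652 F [ 0.25 -0.34 -0.71] w 0.0114
```

Emit:
move_arm(
  motion=[
    [-0.006,-0.0012,-0.0043,0,0,0,1],
    [-0.005,-0.001,-0.0036,0,0,0,1],
    [-0.0015,-0.0003,-0.001,0,0,0,1],
    [0,0,0,0,0,0,1],
  ],
)

```text
time_s: 9.6
ee_pos: [0.5768, 0.1042, 0.1481]
tool_rot: [[0.189, -0.804, 0.564], [-0.982, -0.154, 0.109], [-0.001, -0.574, -0.819]]
wrist_force: [0.2, 0.0, -0.5]
width: 0.0114
```

```bash
python3 -c "
from h import *
delta(.0);sv('s6')"
```

```text
t 9.6 dp [-0.0067 -0.001  -0.005 ] dw [-0.001   0.0008 -0.0017] abs [0.5701 0.1032 0.1432]
collar z along tube 0.0084 lateral 0.0003 tip z -0.0816 F [ 0.25  0.03 -0.51] w 0.0114
[312.1 170.9]
[302.9 164. ]
[302.6 163.9]
[313.  171.7]
```

View pics/s6c.png

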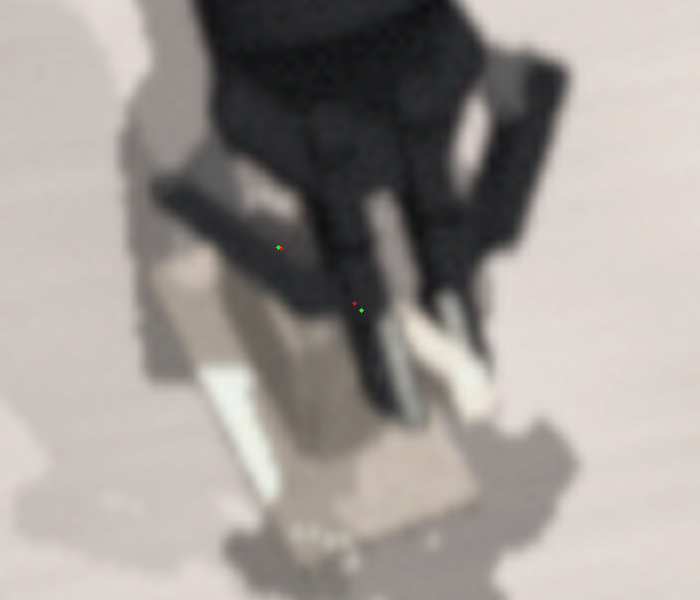

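Emit:
move_arm(
  motion=[
    [-0.0024,-0.0004,-0.0017,0,0,0,1],
    [-0.0016,-0.0003,-0.0011,0,0,0,1],
    [0,0,0,0,0,0,1],
  ],
)

```text
time_s: 9.95
ee_pos: [0.5733, 0.1035, 0.1459]
tool_rot: [[0.189, -0.803, 0.565], [-0.982, -0.154, 0.109], [-0.0, -0.576, -0.818]]
wrist_force: [0.6, -0.1, -1.3]
width: 0.0108
```

```bash
python3 -c "
from h import *
delta(.0)"
```

```text
t 9.95 dp [-0.0032 -0.0003 -0.0027] dw [-0.0009  0.0022 -0.0017] abs [0.5701 0.1032 0.1432]
collar z along tube 0.0042 lateral 0.0005 tip z -0.0858 F [ 0.63 -0.13 -1.33] w 0.0108
```

Emit:
move_arm(
  motion=[
    [-0.0016,-0.0002,-0.0012,0,0,0,1],
    [-0.0012,-0.0002,-0.0008,0,0,0,1],
    [0,0,0,0,0,0,1],
  ],
)

```text
time_s: 10.25
ee_pos: [0.5706, 0.103, 0.1441]
tool_rot: [[0.189, -0.803, 0.566], [-0.982, -0.154, 0.109], [-0.0, -0.576, -0.817]]
wrist_force: [0.6, 0.1, 0.1]
width: 0.0111
```

```bash
python3 -c "
from h import *
delta(.0);print(r.observe()['wrist_force']@TZ)"
```

```text
t 10.25 dp [-0.0005  0.0002 -0.0009] dw [-0.0009  0.0029 -0.0017] abs [0.5701 0.1032 0.1432]
collar z along tube 0.0008 lateral 0.0005 tip z -0.0891 F [0.65 0.08 0.06] w 0.0111
0.5679075532266719
```

Emit:
move_arm(
  motion=[
    [-0.0012,-0.0002,-0.0009,0,0,0,1],
    [0,0,0,0,0,0,1],
  ],
)

```text
time_s: 10.45
ee_pos: [0.5705, 0.1029, 0.1444]
tool_rot: [[0.188, -0.801, 0.569], [-0.982, -0.153, 0.109], [0.0, -0.579, -0.815]]
wrist_force: [-0.0, 0.3, -0.5]
width: 0.011
```

```bash
python3 -c "
from h import *
delta(.0);print(r.observe()['wrist_force']@TZ)"
```

```text
t 10.45 dp [-0.0003  0.0004 -0.0013] dw [-0.0012  0.0063 -0.0007] abs [0.5701 0.1032 0.1432]
collar z along tube 0.0010 lateral 0.0007 tip z -0.0890 F [-0.03  0.34 -0.55] w 0.011
-0.2831138948086364
```

Emit:
move_arm(
  motion=[
    [-0.0016,-0.0003,-0.0011,0,0,0,1],
    [-0.0016,-0.0003,-0.0011,0,0,0,1],
  ],
)

```text
time_s: 10.65
ee_pos: [0.5699, 0.1022, 0.1451]
tool_rot: [[0.186, -0.797, 0.575], [-0.983, -0.151, 0.108], [0.001, -0.585, -0.811]]
wrist_force: [5.6, 1.9, 1.2]
width: 0.011
```

```bash
python3 -c "
from h import *
delta(.0);print(r.observe()['wrist_force']@TZ)"
```

```text
t 10.65 dp [ 0.0002  0.001  -0.002 ] dw [-0.0017  0.0144  0.0015] abs [0.5701 0.1032 0.1432]
collar z along tube 0.0008 lateral 0.0014 tip z -0.0892 F [5.61 1.94 1.19] w 0.011
5.493395160376257
```

Emit:
move_arm(
  motion=[
    [-0.0008,0,-0.001,0,0.005,0,1],
    [-0.0008,0,-0.001,0,0.004,0,1],
    [-0.0008,0,-0.0008,0,0.003,0,1],
    [-0.0005,0,-0.0005,0,0,0,1],
  ],
)

```text
time_s: 11.05
ee_pos: [0.5699, 0.102, 0.1452]
tool_rot: [[0.184, -0.799, 0.573], [-0.983, -0.15, 0.107], [0.0, -0.582, -0.813]]
wrist_force: [3.6, 1.8, 0.8]
width: 0.011
```

Run:
```python
from h import *
delta(.0);print(r.observe()['wrist_force']@TZ)
q=probe(r.observe())
d=grab('wrist','w6');grab('top','t6')
# handle rear in wrist vs w3 (slip check): measure bright handle box
for t in('w3','w4','w6'):
    im=load(t)['img'].astype(int)[150:260,290:350].sum(2); print(t,[int(x) for x in im[:, 31][0:60:3]])
```

```text
t 11.05 dp [ 0.0002  0.0012 -0.002 ] dw [-0.0016  0.0108  0.0035] abs [0.5701 0.1032 0.1432]
collar z along tube 0.0008 lateral 0.0017 tip z -0.0892 F [3.61 1.83 0.77] w 0.011
3.6318978326723754
w3 [95, 83, 81, 77, 71, 76, 83, 68, 113, 168, 174, 366, 440, 443, 437, 441, 437, 443, 438, 439]
w4 [340, 333, 323, 325, 335, 339, 336, 285, 241, 289, 301, 372, 382, 389, 377, 382, 389, 392, 384, 383]
w6 [368, 365, 357, 367, 361, 362, 369, 367, 338, 323, 341, 419, 417, 417, 411, 402, 416, 415, 409, 409]
```

View pics/w6.png

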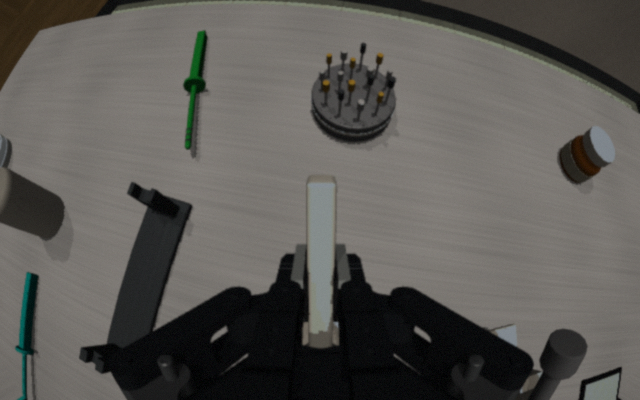

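Emit:
move_arm(
  motion=[
    [-0.0022,0,-0.0022,0,0.003,0,1],
    [-0.0024,0,-0.0022,0,0.003,0,1],
    [-0.0024,0,-0.0022,0,0.003,0,1],
  ],
)

```text
time_s: 11.45
ee_pos: [0.5694, 0.1016, 0.1458]
tool_rot: [[0.179, -0.793, 0.582], [-0.984, -0.145, 0.104], [0.002, -0.591, -0.807]]
wrist_force: [8.9, 4.2, 1.5]
width: 0.0109
```

Run:
```python
from h import *
delta(.0);print(r.observe()['wrist_force']@TZ)
```

```text
t 11.45 dp [ 0.0007  0.0017 -0.0027] dw [-0.0021  0.0216  0.0089] abs [0.5701 0.1032 0.1432]
collar z along tube 0.0008 lateral 0.0020 tip z -0.0892 F [8.92 4.21 1.48] w 0.0109
8.670820976432537
```

Emit:
move_arm(
  motion=[
    [-0.0003,0.001,-0.0015,0,0.01,0.004,1],
    [-0.0003,0.0005,-0.0012,0,0.01,0.004,1],
    [-0.0005,0,-0.0006,0,0.004,0.002,1],
    [-0.0005,0,-0.0004,0,0,0,1],
    [-0.0004,0,-0.0003,0,0,0,1],
  ],
)

```text
time_s: 11.95
ee_pos: [0.57, 0.1025, 0.1449]
tool_rot: [[0.188, -0.802, 0.567], [-0.982, -0.154, 0.108], [0.0, -0.577, -0.817]]
wrist_force: [5.4, 2.0, 1.9]
width: 0.011
```

Run:
```python
from h import *
delta(.0);print(r.observe()['wrist_force']@TZ)
```

```text
t 11.95 dp [ 0.0001  0.0008 -0.0017] dw [-0.0006  0.0042 -0.0007] abs [0.5701 0.1032 0.1432]
collar z along tube 0.0007 lateral 0.0015 tip z -0.0893 F [5.37 2.   1.86] w 0.011
5.69419031014312
```

Emit:
move_arm(
  motion=[
    [0.004,0.001,0.0025,0,0.001,0,1],
    [0.008,0.0018,0.0055,0,0.001,0,1],
    [0.0097,0.0018,0.0069,0,0,0,1],
    [0.0097,0.0018,0.0069,0,0,0,1],
  ],
)

```text
time_s: 12.35
ee_pos: [0.5957, 0.1098, 0.1593]
tool_rot: [[0.191, -0.815, 0.547], [-0.982, -0.156, 0.111], [-0.005, -0.558, -0.83]]
wrist_force: [0.2, 0.6, -0.7]
width: 0.0109
```

Run:
```python
from h import *
delta(.12)
```

```text
t 12.35 dp [0.071  0.0119 0.0527] dw [-0.0014 -0.0196 -0.0036] abs [0.6667 0.1216 0.212 ]
collar z along tube 0.0308 lateral 0.0019 tip z -0.0592 F [ 0.22  0.6  -0.7 ] w 0.0109
```

Emit:
move_arm(
  motion=[
    [0.0095,0.0016,0.007,0,-0.01,-0.002,1],
    [0.0095,0.0016,0.007,0,-0.006,-0.001,1],
    [0.0097,0.0017,0.007,0,0,0,1],
    [0.0097,0.0017,0.007,0,0,0,1],
    [0.0097,0.0017,0.007,0,0,0,1],
    [0.0097,0.0017,0.007,0,0,0,1],
  ],
)

```text
time_s: 12.95
ee_pos: [0.6589, 0.1208, 0.2048]
tool_rot: [[0.188, -0.806, 0.56], [-0.982, -0.154, 0.109], [-0.002, -0.571, -0.821]]
wrist_force: [-0.7, 0.2, -0.3]
width: 0.011
```

Run:
```python
from h import *
delta(.14)
```

```text
t 12.95 dp [0.0239 0.0039 0.0187] dw [-0.0011 -0.0035 -0.001 ] abs [0.6828 0.1247 0.2235]
collar z along tube 0.1095 lateral 0.0014 tip z 0.0195 F [-0.73  0.21 -0.33] w 0.011
```

Emit:
move_arm(
  motion=[
    [0.0097,0.0017,0.007,0,0,0,1],
    [0.0097,0.0017,0.007,0,0,0,1],
    [0.004,0.001,0.007,0,0,0,1],
    [0,0,0,0,0,0,1],
    [0,0,0,0,0,0,1],
    [0,0,0,0,0,0,1],
  ],
)

```text
time_s: 13.55
ee_pos: [0.6866, 0.1259, 0.2302]
tool_rot: [[0.188, -0.805, 0.563], [-0.982, -0.154, 0.109], [-0.001, -0.573, -0.819]]
wrist_force: [0.2, 0.2, -0.7]
width: 0.011
```

Run:
```python
from h import *
delta(.14); sv('s7'); print(r.observe()['qpos'].round(2))
d=load('scene0');W=load('w1')
# card
b=ortho(W,.38,.52,-.35,-.21,.004,s=4);cv2.imwrite('pics/card.png',cv2.convertScaleAbs(b,alpha=1.4))
for nm in('scene0','top0'):
    d=load(nm); print(nm)
h=w=560
v,u=np.mgrid[:h,:w];X=np.stack([.52-v/4000,-.21-u/4000,np.full(u.shape,.004)],-1)
d=load('top0');m=pin(d,X).astype(np.float32);o=cv2.remap(d['img'][:,:,::-1].copy(),m[...,0],m[...,1],cv2.INTER_CUBIC);cv2.imwrite('pics/cardt.png',cv2.convertScaleAbs(o,alpha=1.4))
for nm,o in(('w1',b),('top',o)):
    k=(o.sum(2)<200).astype(np.uint8);k[:4]=0;cn=max(cv2.findContours(k,0,1)[0],key=cv2.contourArea);R=cv2.minAreaRect(cn);print(nm,R,.52-R[0][1]/4000,-.21-R[0][0]/4000)
```

```text
t 13.55 dp [-0.0038 -0.0012 -0.0067] dw [-0.0008 -0.0003 -0.0011] abs [0.6828 0.1247 0.2235]
collar z along tube 0.1471 lateral 0.0032 tip z 0.0571 F [ 0.22  0.17 -0.75] w 0.011
[312.1 170.9]
[302.9 164. ]
[319.2 175.2]
[332.3 185.2]
[0.   0.11 1.9  0.21 0.54 1.23]
scene0
top0
w1 ((279.6434326171875, 277.48638916015625), (360.4018859863281, 371.6241455078125), 83.89845275878906) 0.45062840270996096 -0.27991085815429684
top ((287.7501220703125, 278.1677551269531), (365.877685546875, 367.5763244628906), 83.24642944335938) 0.4504580612182617 -0.2819375305175781
```

View pics/s7c.png

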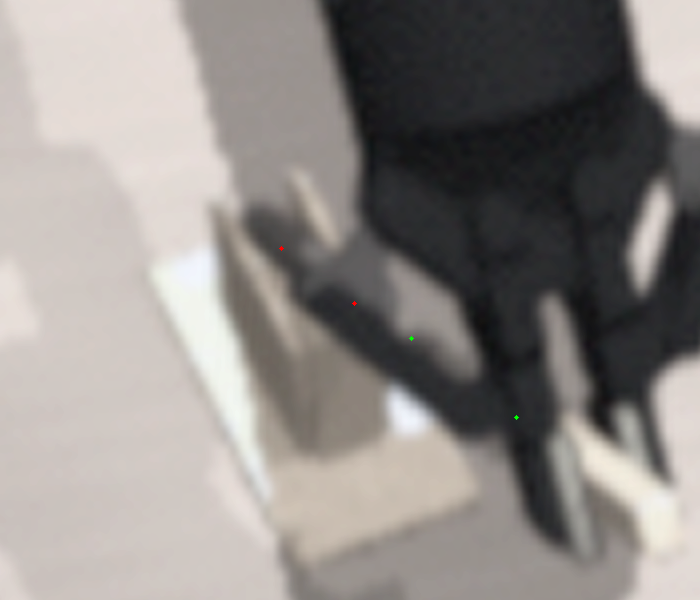

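View pics/cardt.png

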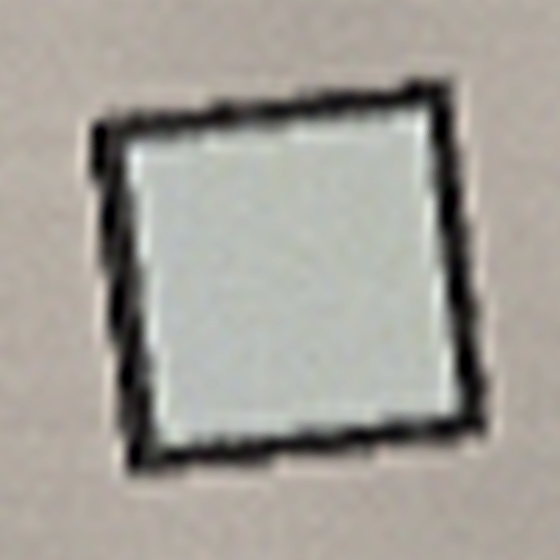

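```bash
cat >> h.py <<'E'
CARD=np.array([.4505,-.281,.004])
def dcard(h):
    o=r.observe();T=np.array([[0,-1,0],[-1,0,0],[0,0,-1.]]);p=CARD+[.145,0,h]-T@OFF
    print(o['time_s'],'dp',(p-o['ee_pos']).round(4),'dw',Ro.from_matrix(T@o['tool_rot'].T).as_rotvec().round(4),'q',o['qpos'].round(2),'w',round(o['width'],4),'F',o['wrist_force'].round(1))
    q=probe(o);print('tip',q['tip'].round(4),'pitch deg',np.degrees(np.arcsin(q['px'][2])).round(2))
E
python3 -c "
from h import *
dcard(.14)"
```

```text
13.6 dp [-0.0909 -0.4069 -0.0839] dw [-0.0587  0.6083 -0.1834] q [0.   0.11 1.9  0.21 0.54 1.23] w 0.0108 F [-0.7  1.3 -0.5]
tip [0.5708 0.1038 0.1451] pitch deg 34.96
```

Emit:
move_arm(
  motion=[
    [0,-0.005,0.015,-0.006,0.06,-0.018,1],
    [0,-0.015,0.015,-0.006,0.06,-0.018,1],
    [-0.005,-0.025,0.01,-0.006,0.06,-0.018,1],
    [-0.008,-0.03,0,-0.006,0.06,-0.018,1],
    [-0.008,-0.03,0,-0.006,0.06,-0.018,1],
    [-0.008,-0.03,0,-0.006,0.06,-0.018,1],
    [-0.008,-0.03,0,-0.006,0.06,-0.018,1],
    [-0.008,-0.03,0,-0.006,0.06,-0.018,1],
    [-0.008,-0.03,0,-0.006,0.05,-0.018,1],
    [-0.008,-0.03,0,-0.005,0.03,-0.01,1],
  ],
)

```text
time_s: 14.6
ee_pos: [0.6162, -0.1338, 0.2649]
tool_rot: [[0.009, -1.0, 0.015], [-1.0, -0.009, 0.003], [-0.003, -0.015, -1.0]]
wrist_force: [-0.1, 0.7, 0.0]
width: 0.0112
```

```bash
python3 -c "
from h import *
dcard(.14)"
```

```text
14.6 dp [-0.0207 -0.1472 -0.1189] dw [-0.0028  0.0152 -0.0095] q [-0.38  0.17  1.69  0.01  1.27  1.18] w 0.0112 F [-0.1  0.7  0. ]
tip [ 0.4712 -0.1351  0.2607] pitch deg 0.87
```

Emit:
move_arm(
  motion=[
    [-0.003,-0.025,-0.01,0,0.005,-0.003,1],
    [-0.003,-0.025,-0.015,0,0.004,-0.003,1],
    [-0.003,-0.025,-0.018,0,0.003,0,1],
    [-0.003,-0.025,-0.018,0,0,0,1],
    [-0.003,-0.025,-0.018,0,0,0,1],
    [-0.002,-0.012,-0.015,0,0,0,1],
    [0,0,0,0,0,0,1],
    [0,0,0,0,0,0,1],
  ],
)

```text
time_s: 15.4
ee_pos: [0.5953, -0.2784, 0.1653]
tool_rot: [[-0.003, -1.0, 0.002], [-1.0, 0.003, 0.005], [-0.005, -0.002, -1.0]]
wrist_force: [0.5, -0.1, -1.4]
width: 0.0106
```

```bash
python3 -c "
from h import *
dcard(.10)"
```

```text
15.4 dp [ 0.0002 -0.0026 -0.0593] dw [-0.0048  0.0019  0.0028] q [-0.59  0.33  1.69  0.01  1.12  0.98] w 0.0106 F [ 0.5 -0.1 -1.4]
tip [ 0.4503 -0.278   0.163 ] pitch deg 0.11
```

Emit:
move_arm(
  motion=[
    [0,-0.001,-0.015,-0.003,0,0,1],
    [0,-0.001,-0.018,0,0,0,1],
    [0,0,-0.015,0,0,0,1],
    [0,0,-0.004,0,0,0,1],
    [0,0,0,0,0,0,1],
    [0,0,0,0,0,0,1],
    [0,0,0,0,0,0,1],
  ],
)

```text
time_s: 16.1
ee_pos: [0.5984, -0.2759, 0.1139]
tool_rot: [[0.004, -1.0, 0.008], [-1.0, -0.004, -0.001], [0.001, -0.008, -1.0]]
wrist_force: [-0.9, 0.6, 0.1]
width: 0.0111
```

```bash
python3 -c "
from h import *
dcard(.10)
q=probe(r.observe())
for n in('scene','top'):
    d=grab(n,n+'9');im=cv2.convertScaleAbs(cv2.resize(d['img'][:,:,::-1],None,fx=6,fy=6,interpolation=cv2.INTER_CUBIC),alpha=1.5)
    for X,c in((q['tip'],(0,0,255)),(q['col'],(0,255,0)),(CARD,(255,0,0))):
        u=pin(d,X);cv2.circle(im,tuple((u*6+2.5).astype(int)),3,c,-1)
    c=(pin(d,q['tip'])*6).astype(int);cv2.imwrite('pics/'+n+'9c.png',im[max(c[1]-250,0):c[1]+250,c[0]-350:c[0]+350])
dcard(.1);print(abs(r.observe()['dq']).max())
"
```

```text
16.1 dp [-0.0029 -0.0051 -0.0079] dw [ 0.0012  0.0078 -0.0035] q [-0.59  0.39  1.72  0.    1.03  0.98] w 0.0111 F [-0.9  0.6  0.1]
tip [ 0.4535 -0.2765  0.1108] pitch deg 0.45
16.2 dp [-0.003  -0.0049 -0.0082] dw [ 0.0015  0.0082 -0.0033] q [-0.59  0.39  1.72  0.    1.03  0.98] w 0.011 F [ 0.3 -0.1 -1.1]
tip [ 0.4535 -0.2766  0.111 ] pitch deg 0.47
0.002758813892463836
```

View pics/scene9c.png

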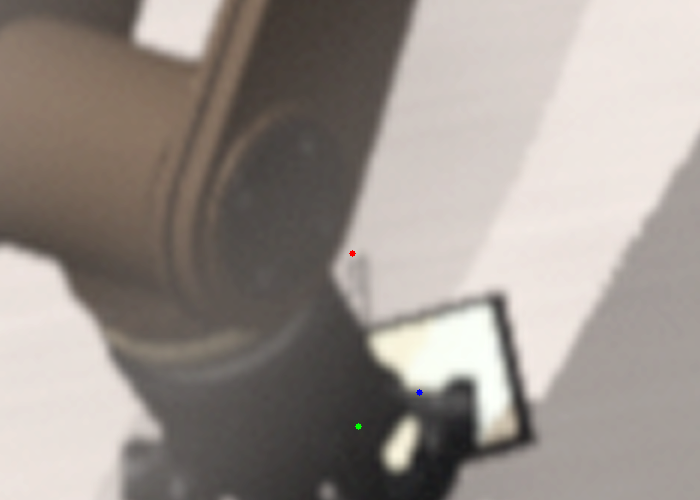

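View pics/top9c.png

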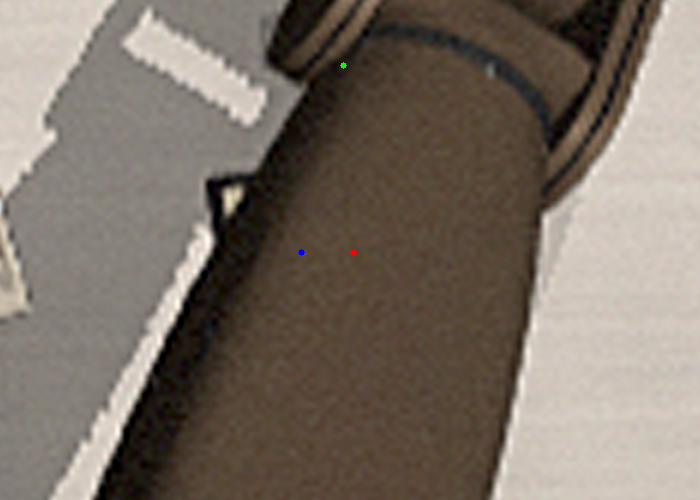

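Emit:
move_arm(
  motion=[
    [-0.002,-0.003,-0.004,0,0.003,0,1],
    [-0.001,-0.002,-0.002,0,0.003,0,1],
    [0,0,0,0,0,0,1],
    [0,0,0,0,0,0,1],
    [0,0,0,0,0,0,1],
    [0,0,0,0,0,0,1],
    [0,0,0,0,0,0,1],
  ],
)

```text
time_s: 16.9
ee_pos: [0.5957, -0.2825, 0.1091]
tool_rot: [[0.003, -1.0, 0.004], [-1.0, -0.003, -0.003], [0.003, -0.004, -1.0]]
wrist_force: [0.1, -0.4, -0.4]
width: 0.011
```

```bash
python3 -c "
from h import *
dcard(.10)
d=grab('wrist','w9');s=grab('scene','s9');dcard(.1);print(abs(r.observe()['dq']).max())
cv2.imwrite('pics/s9e.png',cv2.convertScaleAbs(s['img'][:,:,::-1],alpha=1.4))
"
```

```text
16.9 dp [-0.0002  0.0015 -0.0031] dw [ 0.0029  0.0036 -0.0025] q [-0.6   0.4   1.72 -0.    1.02  0.97] w 0.011 F [ 0.1 -0.4 -0.4]
tip [ 0.4507 -0.2829  0.1065] pitch deg 0.21
17.0 dp [-0.0002  0.0015 -0.0031] dw [ 0.0029  0.0037 -0.0026] q [-0.6   0.4   1.72 -0.    1.02  0.97] w 0.011 F [-0.3 -0.6 -1.1]
tip [ 0.4507 -0.2829  0.1066] pitch deg 0.21
0.0010516416973032747
```

View pics/w9.png

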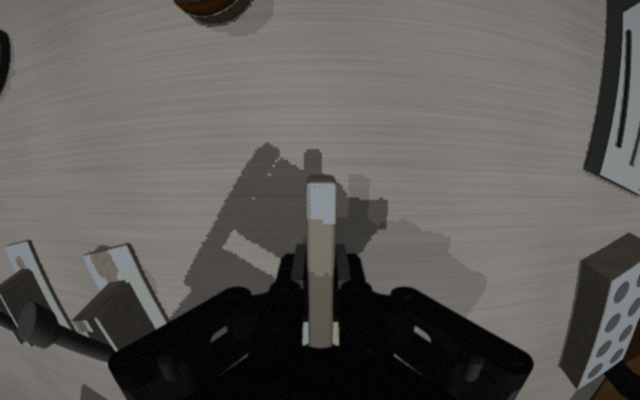

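View pics/s9e.png

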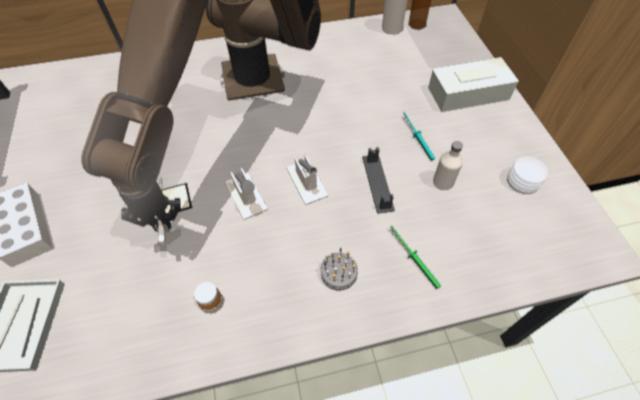

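The handle sits in the grip as it did after the lift, with its rear end at about (322,178) in the wrist picture. The scene picture shows the cradle empty at (378,180). The bur stand (339,268), jar (208,295) and spray bottle (448,165) stand where they were.

```bash
python3 -c "
from h import *
print(r.close_job())"
```

```text
the job is handed in; nothing more can be done
None
```

I took the white probe from its cradle and pushed it into the open slanted tube. I then drew it straight out and handed the job in at 17 s, still holding the probe over the card. The job gives no verdict, so what follows rests on my own checks.

- **In the tube:** The collar stopped about 0.8 mm from my measured rim position. It did not move further under pushes giving about 4 to 9 N on the wrist sensor, which I take as seated. The gripper hid the rim from both the scene and wrist cameras, so I could not see the contact. During the hardest push the tool pitched by about 1.2 degrees and I corrected it.
- **Drawn out:** The tip came to about 57 mm outside the rim before I moved sideways, with the grip unchanged.
- **Final pose:** From the arm's pose, the tip is about 2 mm from the card's centre and about 103 mm above the card. The probe is level to about 0.2 degrees and still (joint speeds about 0.001 rad/s). The finger opening is 11 mm.
- **Bystanders:** The bur stand, jar and spray bottle stand where they were in the last picture.

**Measurements that disagreed:**
- The wrist camera showed the handle about 1.2 mm to one side of where the arm's pose puts it, within the stated calibration.
- The scene camera showed the tip about 3 mm off the computed spot over the card. The top camera could not check it because the arm hid the tip.

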